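# Clip the dust cover level, then hold the sample box's sprung lid open at 60 degrees

### The job

On the sample box, the loose cover plate of one compartment is standing up at one edge: with the lid still shut, press the plate down until it lies level and clips in, so that no dust gets onto those samples. Then lift the sprung lid of the other compartment and hold it open at 60 degrees from shut, so that I can take tubes out; finish while still holding it there, because it would snap shut if let go. Leave the two tubes and the jar standing beside the box where they are.

Things in the scene. Friction and masses are not known exactly. Their poses are not given: they have to be found in the camera images.
- crate: White plastic sample box, fixed to the bench, 150 (x) x 300 (y) x 90 mm high, walls 8 mm, 8 mm partition across its middle. Origin: centre of the underside; z up; its -x side faces the robot. The +y half is closed by the sprung lid, the -y half by the loose cover plate, which belongs on a ledge 6 mm below the rim.
- clip_top (a point): Top of the spring clip, a steel tongue 36 mm wide on the middle of the box's -y rim. It rises to 11 mm above the rim and leans 4 mm in over the opening; the plate's edge pushes it aside on the way down, then it snaps back over the plate.
- cover: Loose flat grey plastic plate 132 (x) x 136 (y) x 6 mm, about 0.14 kg. Origin: centre of its underside; z its normal. Its +y edge is down on the ledge by the partition; its -y edge is perched on the clip, about 13 mm too high (tilt 0.1 rad). Pressed down near the -y edge with 5 to 15 N it slips past the clip and lies level, top flush with the rim, 90 mm above the bench.
- cover_press (a point): Point on the plate's top face, mid-way along x and 28 mm in from the raised -y edge: a good place to press straight down with closed fingertips.
- lid (a joint): Angle of the sprung lid in rad: 0 shut, growing as it opens upwards, to 1.75 at its stop; 60 degrees is 1.047. A spring and its weight (0.25 kg) shut it from any angle: about 2 to 4 N at the handle. It does not stay open by itself.
- lid_hinge (a point): Middle of the lid's hinge line, which runs along the box's y on the top of its far (+x) wall, 90.5 mm above the bench. The lid is a grey plastic plate 150 mm (from the hinge to its free edge on the robot's side) x 146 mm (along the hinge) x 8 mm.
- lid_handle (a point): Middle of the lid's handle: a round steel bar 10 mm thick, 90 mm long, parallel to the hinge, on two end posts. Its axis is 120 mm from the hinge along the lid and 43 mm above the lid's underside (30 mm free under the bar). Moves with the lid; 133.5 mm above the bench when shut. Can be pinched from above, fingers closing across the bar, which turns between the pads as the lid swings.
- tube_a: Closed sample tube, grey with a white snap cap, 34 mm in diameter, 84 mm tall, standing on the bench beside the box's +y or -y end. Origin: centre of its underside. Leave alone.
- tube_b: A second, equal sample tube standing at the other end of the box. Origin: centre of its underside. Leave alone.
- jar: Closed glass jar with a black cap, 52 mm in diameter, 85 mm tall, standing on the bench beyond the box's far side. Origin: centre of its underside. Leave alone.
There are look-alikes about, which are no part of the job. Of the things that look like the cover, the smallest one is meant.

How it is judged:
By the outcome, as a careful person would: the job done as asked, in the order asked, and still so for the second after the job is handed in, while the arm keeps its last pose, push and grip.
It also fails if it takes over 45 s, if anything falls off the work surface, if the arm or the gripper's body presses on something with over 40 N, if the wrist force passes 120 N, or if a joint passes its speed limit or range.

### The arm

A 7-joint arm with a two-finger parallel gripper is mounted at the origin on the work surface. World frame = base frame: x ahead of the robot, y to its left, z up, the work surface at z = 0. Lengths are in mm, angles in rad, forces in N, time in s.
With the tool pointing down it reaches from about 375 to 925 mm from the base axis. Payload 3.1 kg.
Tool frame: the origin (TCP) lies midway between the tips of the shut fingers; the grasp point (between the pads) lies 19 mm behind it; z points along the fingers, y is the line along which they close (so a half turn about z gives the same grasp; the last joint's range is limited). The gripper opens to 85 mm and grips with 20 to 120 N. Pads are 22 mm wide; open, the fingers measure 114 mm over their backs; the gripper's body (76 mm by 85 mm) begins 54 mm behind the grasp point. The pads swing forward as they close: fully open they stand 13 mm farther back than shut.
Start: joints at [1.245, 0.383, 0.044, 1.598, -0.018, 1.161, -0.05], TCP at [146.812, -633.205, 231.269] pointing down, gripper open.
Joint ranges: [-2.61, 2.61], [-0.41, 2.15], [-1.48, 1.57], [0, 2.5], [-1.57, 4.71], [0.05, 1.97], [-2.85, 2.85]. Speed limits (rad/s): [2.79, 2.79, 3.14, 3.14, 3.14, 3.14, 3.14].

### API

Orientations are given as a rotation vector (axis times angle).
In Python, from cell import state, viewer, r gives the robot as it stands. The module is installed in compiled form; this text tells all that it offers.
- The arm moves only by the tool drive_tool, never from a script. Its argument "rows" is a list of rows, each an object with "translation": the shift along the tool's x, y, z in cm, a list of three; "angular": the turn, a rotation vector about the tool's x, y, z in degrees, a list of three; "fingers": the closure, from 0 (fully open) to 1 (shut). A call has 1 to 20 rows; each row shifts and turns the commanded pose from where the row before left it, along the tool's axes as they then stand; what a row does not reach is not made up. A row lasts 1/8 s, in which the tool goes at most 62.5 mm and 10.7 degrees, less where a joint would pass 70% of its speed; a pose out of reach is approached as far as the arm can. A call with a gripper value outside its range is refused whole. The fingers move at their own pace and stop on an object; "newtons" is the grip in N (left out, the last holds). Time passes only in rows, so rows that do not move let the fingers close. It gives the time, the measured TCP pose, the force, the opening and the grip force at its end, in the units of the state.
- state(): the state, without advancing time (a new reading comes with each control period).
- viewer.snapshot(name): name is "side" or "top" or "wrist"; returns the picture (420x560x3 uint8, red, green, blue); there is no depth.
- viewer.camera_params(name): a dict with "intrinsics" (3x3 intrinsics, pixels), "k1" (the pictures are not rectified: a ray, as slopes to the right and down, at radius r is drawn at 1 + k1 r^2 times it, then the intrinsics apply), "rvec" (rotation vector, rad) and "tvec" (3), from world to camera coordinates, as OpenCV has them. Camera axes: x right, y down, z forward; pixel columns grow to the right and rows downward; lengths in mm; the calibration is good to about 2 mm. A picture is of the moment at which its call begins: read the wrist's pose just before it. camera_params takes no time and is no camera call; for the wrist camera it gives the pose at the moment of the call.
- r.finish_job(): hands the job in; it is judged then, once.
The state is a dict: "clock": time; "joints": joint angles; "dq": joint speeds; "joint_torque": joint torques, N m; "position": TCP position; "tcp_rot": TCP orientation; "ft_force": force on the tool from outside, world axes, zero at the start; "torque": the same for the moment, N m; "gripper_width": finger opening in mm; "grip_force": force on a finger pad.
Only numpy, scipy, OpenCV 4.12 (cv2) and the standard library are available. Lean on these libraries where they do the work, as an engineer would, in place of code of your own. Each camera call takes 0.05 s, during which the arm holds its last target. There are 200 camera calls.

## Working session

There is one attempt and no reset: what is moved stays moved. The work goes in short steps, Python scripts to look and compute and a tool call to move; the robot and the scene stay as the last step left them, time stands still between calls to the robot, and variables do not carry over. Pictures are saved under pics/ and viewed, at most 10 in all, crops included, and the job is handed in when it is done.

Besides the shell and the picture viewer there is one more tool, called after "Emit:" by a JSON object that holds its "method" and its "body". drive_tool: Moves the arm, as the interface text tells. Its arguments: {"type":"object","properties":{"rows":{"type":"array"},"newtons":{"type":"number"}},"required":["rows"]}

```bash
mkdir -p pics
cat > h.py <<'E'
import numpy as np, cv2
from cell import state, viewer, r
def snap(n,f):
    im=viewer.snapshot(n); cv2.imwrite(f'pics/{f}.png',im[:,:,::-1]); return im
def ray(p,u,v):
    K=np.array(p['intrinsics']);k=p['k1'];d=np.linalg.inv(K)@[u,v,1.];x=d[:2].copy()
    for _ in range(20): x=d[:2]/(1+k*(x@x))
    R=cv2.Rodrigues(np.array(p['rvec'],float))[0];t=np.array(p['tvec'],float).ravel()
    return -R.T@t, R.T@np.array([x[0],x[1],1.])
def onz(p,u,v,z):
    c,d=ray(p,u,v); return c+d*(z-c[2])/d[2]
def proj(p,X):
    R=cv2.Rodrigues(np.array(p['rvec'],float))[0];c=R@np.array(X,float)+np.array(p['tvec'],float).ravel()
    x=c[:2]/c[2];x=x*(1+p['k1']*(x@x));K=np.array(p['intrinsics']);return (K@[*x,1])[:2]
E
python3 - <<'E'
from h import *
a=snap('top','top1');b=snap('side','side1')
for n in('top','side'):
    p=viewer.camera_params(n);print(n,p, ray(p,280,210))
print(state())
E
```

```text
top {'intrinsics': array([[532.6344136 ,   0.        , 275.10183077],
       [  0.        , 532.6344136 , 205.87556066],
       [  0.        ,   0.        ,   1.        ]]), 'k1': -0.05885086687646203, 'rvec': array([ 2.16807368, -2.17457432,  0.07502261]), 'tvec': array([ -25.39574835,  560.89824096, 1397.58740981])} (array([ 441.56837654,  -48.10190546, 1439.16848365]), array([ 0.07618501,  0.0056306 , -0.99715028]))
side {'intrinsics': array([[460.92912621,   0.        , 280.34352635],
       [  0.        , 460.92912621, 216.29197262],
       [  0.        ,   0.        ,   1.        ]]), 'k1': -0.13320826383977752, 'rvec': array([ 0.83204586, -2.38140659,  1.27529511]), 'tvec': array([403.86718084, 280.87374938, 988.01103245])} (array([-101.48497705,  772.50898994,  781.72579783]), array([ 0.52535791, -0.65578848, -0.54233517]))
{'clock': 0.1, 'joints': array([ 1.24518461,  0.38377437,  0.0438724 ,  1.59942953, -0.01793633,
        1.16122895, -0.04988619]), 'dq': array([-0.00048509, -0.00166523,  0.00176349, -0.00355689, -0.00086812,
        0.00100945,  0.00024192]), 'joint_torque': array([ 2.83485046e-03, -4.34729934e+01,  1.02957286e+00, -2.50453430e+01,
        1.09216146e-02,  5.52420199e-03, -9.77079537e-06]), 'position': array([ 146.59003113, -632.36058006,  229.99386718]), 'tcp_rot': array([-3.11882527e+00, -3.56869204e-01,  6.06420206e-04]), 'ft_force': array([ 0.0390732 ,  0.00201001, -0.50526405]), 'torque': array([-0.00327817, -0.03980822, -0.01065069]), 'grip_force': 0.0, 'gripper_width': 85.44977642473654}
```

View pics/top1.png

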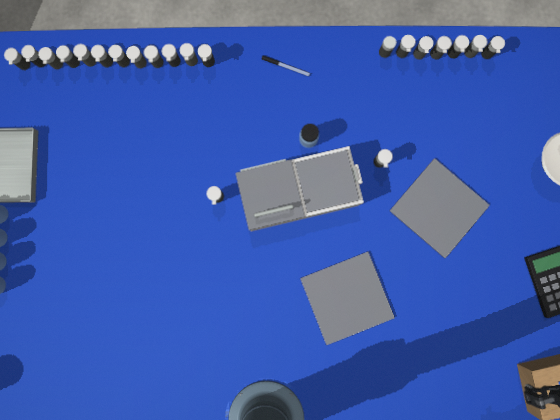

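View pics/side1.png

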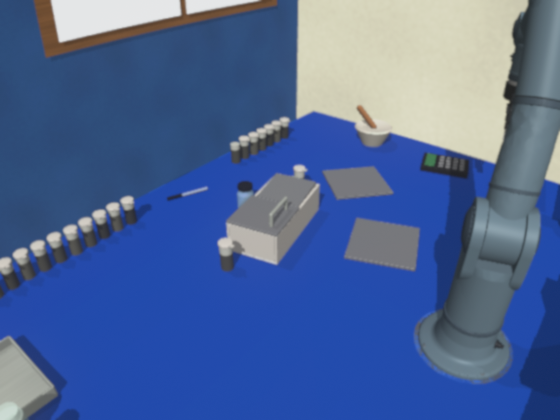

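Top view: the box spans (237–362, 147–230), with the lid and its bar (bar at about 274,212) in the left (+y) half. The plate is in the right (-y) half, with the clip at about (357,175). The tubes are at (214,194) and (385,157), and the jar is at (310,133).
Cover candidates are the grey plates at (330,182) in the box, (440,208) and (347,298). The one at (330,182) is the smallest and sits in the box beside the clip, so it fits. I'll confirm it in an enlarged crop.

Run:
```python
from h import *
a=cv2.imread('pics/top1.png');c=a[125:245,220:380]
cv2.imwrite('pics/crop1.png',cv2.resize(c,None,fx=5,fy=5,interpolation=cv2.INTER_CUBIC))
hsv=cv2.cvtColor(a,cv2.COLOR_BGR2HSV)
m=((hsv[...,1]<70)&(hsv[...,2]>60)).astype(np.uint8)
cs,_=cv2.findContours(m,cv2.RETR_EXTERNAL,cv2.CHAIN_APPROX_NONE)
p=viewer.camera_params('top')
for k in cs:
    A=cv2.contourArea(k)
    if A>60:
        (cx,cy),s,an=cv2.minAreaRect(k)
        if 190<cx<500 and 120<cy<350: print(A,(cx,cy),s,an,onz(p,cx,cy,90)[:2],cv2.boxPoints(((cx,cy),s,an)).round(1).tolist())
```

```text
5098.0 (347.06298828125, 297.79669189453125) (71.73434448242188, 73.19694519042969) 68.5522689819336 [ 323.21515602 -208.00424372] [[299.8999938964844, 277.79998779296875], [368.0, 251.0], [394.20001220703125, 317.79998779296875], [326.1000061035156, 344.6000061035156]]
173.5 (213.75001525878906, 193.75) (14.849242210388184, 15.55634880065918) 45.0 [586.85057437 128.5513784 ] [[203.0, 194.0], [214.0, 183.0], [224.5, 193.5], [213.5, 204.5]]
4923.5 (439.4411926269531, 207.76470947265625) (73.2203140258789, 69.44229888916016) 40.42607498168945 [ 548.86766562 -446.18721964] [[389.1000061035156, 210.5], [434.1000061035156, 157.60000610351562], [489.79998779296875, 205.10000610351562], [444.79998779296875, 257.8999938964844]]
193.5 (383.7000427246094, 157.1000213623047) (14.758047103881836, 16.54690170288086) 26.56505012512207 [ 679.58803081 -306.5857597 ] [[373.3999938964844, 161.1999969482422], [380.79998779296875, 146.39999389648438], [394.0, 153.0], [386.6000061035156, 167.8000030517578]]
7039.0 (300.87982177734375, 186.6952667236328) (61.98165512084961, 121.55445098876953) 76.60750579833984 [604.02647903 -93.88681467] [[234.60000610351562, 170.60000610351562], [352.79998779296875, 142.5], [367.20001220703125, 202.8000030517578], [248.89999389648438, 230.89999389648438]]
```

View pics/crop1.png

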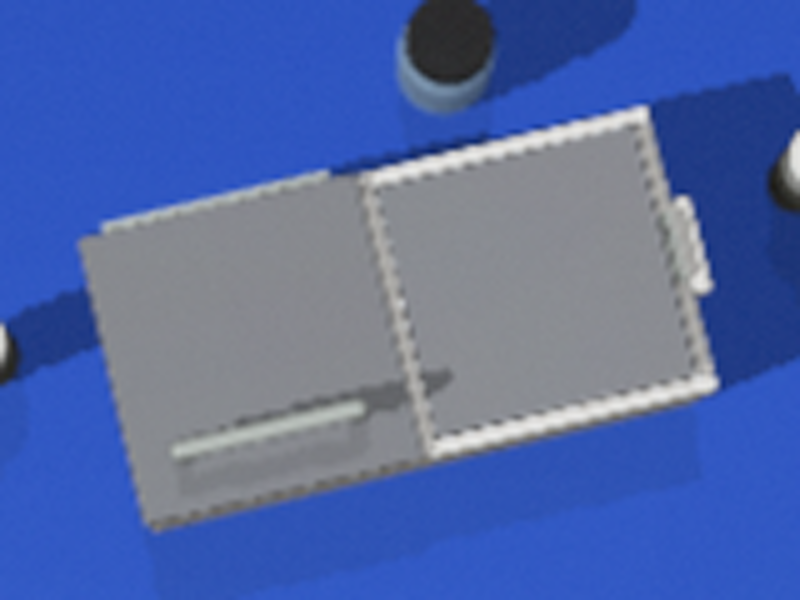

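The crop confirms it: the plate at crop (540,280), about (328,181) in full pixels, lies inside the box walls with the clip at crop (692,245). The two bench plates are larger look-alikes. The bar ends are at crop (175,452) and (363,408).

Run:
```python
from h import *
p=viewer.camera_params('top')
f=lambda u,v,z:onz(p,220+(u-2)/5,125+(v-2)/5,z)[:2]
FR=f(648,105,90);NR=f(718,386,90);NL=f(150,530,98.5);FL=f(80,240,98.5)
h0=f(175,452,138);h1=f(363,408,138)
for n,a,b in(('right',NR,FR),('near',NR,NL),('bar',h1,h0),('lidleft',NL,FL)):
    d=b-a;print(n,np.linalg.norm(d),np.degrees(np.arctan2(d[1],d[0])),a,b)
print('barmid',(h0+h1)/2)
for n,(u,v,z) in dict(pL=(365,180,90),pN=(432,455,90),clip=(692,245,101)).items(): print(n,f(u,v,z))
s=state();print(s['position'],s['tcp_rot'])
pw=viewer.camera_params('wrist');print(pw)
R=cv2.Rodrigues(s['tcp_rot'])[0];c,d=ray(pw,280,210);print('cam in tool',R.T@(c-s['position']),R.T@d)
print(R.round(3))
```

```text
right 148.7567941892191 12.985893312458199 [ 564.79067831 -252.02858318] [ 709.74307997 -218.60127293]
near 297.2223771518467 104.13096407480418 [ 564.79067831 -252.02858318] [492.22706891  36.19990964]
bar 94.62007419299348 103.01019426699757 [550.2149631  -70.68144001] [528.91367433  21.50973927]
lidleft 151.88332534612044 13.67507041728685 [492.22706891  36.19990964] [639.80481746  72.10746667]
barmid [539.56431871 -24.58585037]
pL [671.38603272 -73.14910668]
pN [ 530.16843056 -106.39339258]
clip [ 635.55172724 -238.39759786]
[ 146.59003113 -632.36058006  229.99386718] [-3.11882527e+00 -3.56869204e-01  6.06420206e-04]
{'intrinsics': array([[308.97704097,   0.        , 281.56711749],
       [  0.        , 308.97704097, 208.59698314],
       [  0.        ,   0.        ,   1.        ]]), 'k1': 0.021795427506684395, 'rvec': array([-2.25303074,  1.78770812,  0.29338386]), 'tvec': array([-648.04051937,  -42.21303566,  380.04879445])}
cam in tool [  81.06320782   -0.63195129 -142.31609539] [-0.32097729 -0.00467561  0.94709982]
[[ 0.974  0.226 -0.001]
 [ 0.226 -0.974  0.002]
 [-0.    -0.002 -1.   ]]
```

Emit:
{"method": "drive_tool", "body": {"rows": [{"translation": [0,0,-0.2],"angular": [0,0,-10],"fingers": 1},{"translation": [0,0,0],"angular": [0,0,-10],"fingers": 1},{"translation": [0,0,0],"angular": [0,0,-10],"fingers": 1},{"translation": [0,0,0],"angular": [0,0,-10],"fingers": 1},{"translation": [0,0,0],"angular": [0,0,-10],"fingers": 1},{"translation": [0,0,0],"angular": [0,0,-10],"fingers": 1},{"translation": [0,0,0],"angular": [0,0,-10],"fingers": 1},{"translation": [0,0,0],"angular": [0,0,-10],"fingers": 1},{"translation": [0,0,0],"angular": [0,0,-10.5],"fingers": 1}]}}

```text
clock: 1.23
position: [146.6, -632.6, 232.4]
tcp_rot: [-1.936, -2.473, -0.002]
ft_force: [0.0, 0.6, -0.2]
gripper_width: -0.2
grip_force: 0.0
```

Emit:
{"method": "drive_tool", "body": {"rows": [{"translation": [2.2,4.07,0],"angular": [0,0,0],"fingers": 1},{"translation": [2.2,4.07,0],"angular": [0,0,0],"fingers": 1},{"translation": [2.2,4.07,0],"angular": [0,0,0],"fingers": 1},{"translation": [2.2,4.07,0],"angular": [0,0,0],"fingers": 1},{"translation": [2.2,4.07,0],"angular": [0,0,0],"fingers": 1},{"translation": [2.2,4.07,0],"angular": [0,0,0],"fingers": 1},{"translation": [2.2,4.07,0],"angular": [0,0,0],"fingers": 1},{"translation": [2.2,4.07,0],"angular": [0,0,0],"fingers": 1},{"translation": [2.2,4.07,0],"angular": [0,0,0],"fingers": 1},{"translation": [2.2,4.07,0],"angular": [0,0,0],"fingers": 1},{"translation": [2.2,4.07,0],"angular": [0,0,0],"fingers": 1},{"translation": [2.2,4.07,0],"angular": [0,0,0],"fingers": 1},{"translation": [2.2,4.07,0],"angular": [0,0,0],"fingers": 1},{"translation": [2.2,4.07,0],"angular": [0,0,0],"fingers": 1},{"translation": [0,0,0],"angular": [0,0,0],"fingers": 1},{"translation": [0,0,0],"angular": [0,0,0],"fingers": 1}]}}

```text
clock: 3.22
position: [627.9, -200.7, 232.4]
tcp_rot: [-1.943, -2.467, 0.002]
ft_force: [1.2, -0.8, -0.3]
gripper_width: 0.1
grip_force: 0.0
```

Run:
```python
from h import *
import pickle
s=state();p=viewer.camera_params('wrist');snap('wrist','w1');pickle.dump(p,open('w1.pkl','wb'))
R=cv2.Rodrigues(s['tcp_rot'])[0];print(s['clock'],s['position'],s['joints'],s['gripper_width'],s['ft_force']);print(R.round(3))
C=np.array([602.3,-89.5,0]);t=np.radians(13.5);B=np.array([[np.cos(t),-np.sin(t),0],[np.sin(t),np.cos(t),0],[0,0,1]])
for q in [(-75,-150,90),(75,-150,90),(-75,4,90),(75,4,90),(0,-112,100),(-45,122,133),(-45,32,133),(0,-150,101)]: print(q,proj(p,C+B@q).round(1))
```

```text
3.225 [ 627.85790702 -200.66764099  232.44411875] [ 0.62588598  0.45001531 -0.50356222  1.54848903  0.22758203  1.20349276
  0.31871586] 0.14199356409119687 [ 1.2004684  -0.78313203 -0.34190592]
[[-0.234  0.972 -0.002]
 [ 0.972  0.234 -0.   ]
 [ 0.    -0.002 -1.   ]]
(-75, -150, 90) [207.7 230.3]
(75, -150, 90) [358.6 230.7]
(-75, 4, 90) [193.7  58.9]
(75, 4, 90) [374.1  59.3]
(0, -112, 100) [283.3 196.6]
(-45, 122, 133) [ 205.6 -185.5]
(-45, 32, 133) [217.2   3.5]
(0, -150, 101) [283.2 234.9]
```

View pics/w1.png

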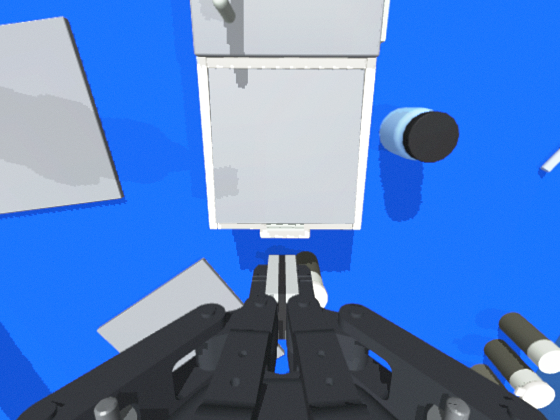

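The wrist view shows the plate at (285,145), the clip at (285,233) and the rim corners at (208,230) and (361,230). These are within about 2 px of prediction, so the box pose (602, -89.5, yaw 13.5°) holds and the TCP is over the press point. Next I descend.

Emit:
{"method": "drive_tool", "body": {"rows": [{"translation": [0,0,4],"angular": [0,0,0],"fingers": 1},{"translation": [0,0,4],"angular": [0,0,0],"fingers": 1},{"translation": [0,0,2.5],"angular": [0,0,0],"fingers": 1},{"translation": [0,0,1.2],"angular": [0,0,0],"fingers": 1},{"translation": [0,0,0.5],"angular": [0,0,0],"fingers": 1},{"translation": [0,0,0.4],"angular": [0,0,0],"fingers": 1},{"translation": [0,0,0.3],"angular": [0,0,0],"fingers": 1},{"translation": [0,0,0],"angular": [0,0,0],"fingers": 1},{"translation": [0,0,0],"angular": [0,0,0],"fingers": 1}]}}

```text
clock: 4.4
position: [628.9, -200.2, 104.8]
tcp_rot: [1.943, 2.468, 0.001]
ft_force: [0.1, 0.1, 0.0]
gripper_width: 0.1
grip_force: 0.0
```

Emit:
{"method": "drive_tool", "body": {"rows": [{"translation": [0,0,0.2],"angular": [0,0,0],"fingers": 1},{"translation": [0,0,0.2],"angular": [0,0,0],"fingers": 1},{"translation": [0,0,0.2],"angular": [0,0,0],"fingers": 1},{"translation": [0,0,0],"angular": [0,0,0],"fingers": 1}]}}

```text
clock: 4.9
position: [628.7, -200.4, 98.3]
tcp_rot: [1.944, 2.468, 0.0]
ft_force: [-0.2, 0.4, 0.4]
gripper_width: 0.2
grip_force: 0.3
```

Emit:
{"method": "drive_tool", "body": {"rows": [{"translation": [0,0,0.15],"angular": [0,0,0],"fingers": 1},{"translation": [0,0,0.15],"angular": [0,0,0],"fingers": 1},{"translation": [0,0,0],"angular": [0,0,0],"fingers": 1}]}}

```text
clock: 5.28
position: [628.2, -200.0, 94.8]
tcp_rot: [-1.943, -2.467, 0.0]
ft_force: [0.5, -0.4, -0.1]
gripper_width: -0.1
grip_force: 0.0
```

Emit:
{"method": "drive_tool", "body": {"rows": [{"translation": [0,0,0.15],"angular": [0,0,0],"fingers": 1},{"translation": [0,0,0.15],"angular": [0,0,0],"fingers": 1},{"translation": [0,0,0],"angular": [0,0,0],"fingers": 1}]}}

```text
clock: 5.65
position: [628.3, -200.2, 92.0]
tcp_rot: [-1.943, -2.468, 0.0]
ft_force: [0.2, -0.9, 0.6]
gripper_width: 0.1
grip_force: 0.0
```

Emit:
{"method": "drive_tool", "body": {"rows": [{"translation": [0,0,0.1],"angular": [0,0,0],"fingers": 1},{"translation": [0,0,0.1],"angular": [0,0,0],"fingers": 1},{"translation": [0,0,0],"angular": [0,0,0],"fingers": 1}]}}

```text
clock: 6.02
position: [628.7, -200.2, 90.3]
tcp_rot: [1.944, 2.468, 0.0]
ft_force: [-0.0, -0.2, -0.2]
gripper_width: -0.1
grip_force: 0.0
```

Run:
```python
from h import *
w=snap('wrist','w2');s=snap('side','s2');t=snap('top','t2')
c=[cv2.resize(w[60:360,180:400],(400,545)),cv2.resize(s[160:280,215:335],(400,400),interpolation=cv2.INTER_CUBIC)]
o=np.zeros((600,800,3),np.uint8);o[:545,:400]=c[0];o[:400,400:]=c[1]
cv2.imwrite('pics/c2.png',o[:,:,::-1]);print(state()['ft_force'])
```

```text
[0.75675008 0.2105747  0.17526508]
```

View pics/c2.png

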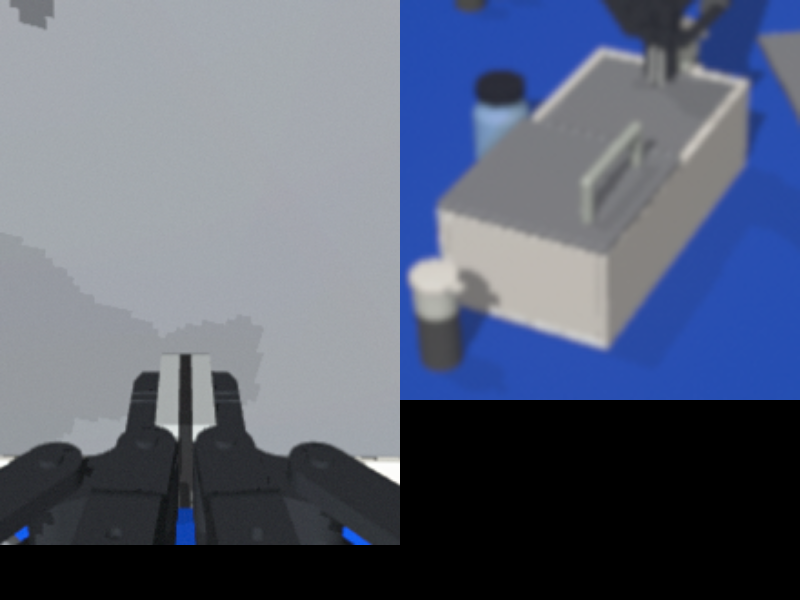

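The wrist crop shows the fingertips (185,355) right over the plate with their shadow beside them, and the plate looks close to rim level. It may already have slipped in, so I'll press on gently to check.

Emit:
{"method": "drive_tool", "body": {"rows": [{"translation": [0,0,0.1],"angular": [0,0,0],"fingers": 1},{"translation": [0,0,0.1],"angular": [0,0,0],"fingers": 1},{"translation": [0,0,0],"angular": [0,0,0],"fingers": 1}]}}

```text
clock: 6.55
position: [628.6, -200.2, 90.2]
tcp_rot: [1.944, 2.468, -0.001]
ft_force: [-3.1, 0.5, 7.1]
gripper_width: 0.1
grip_force: 4.2
```

Emit:
{"method": "drive_tool", "body": {"rows": [{"translation": [0,0,0.1],"angular": [0,0,0],"fingers": 1},{"translation": [0,0,0.05],"angular": [0,0,0],"fingers": 1},{"translation": [0,0,0],"angular": [0,0,0],"fingers": 1},{"translation": [0,0,0],"angular": [0,0,0],"fingers": 1}]}}

```text
clock: 7.05
position: [628.7, -200.3, 90.2]
tcp_rot: [1.944, 2.468, -0.002]
ft_force: [-6.7, 1.3, 13.9]
gripper_width: 0.3
grip_force: 7.0
```

Contact at the rim height of 90.2 mm with 14 N: the plate is stiff and level. I'll retreat and check.

Emit:
{"method": "drive_tool", "body": {"rows": [{"translation": [0,0,-1],"angular": [0,0,0],"fingers": 1},{"translation": [0,0,-4],"angular": [0,0,0],"fingers": 1},{"translation": [0,0,-5],"angular": [0,0,0],"fingers": 0.5},{"translation": [0,0,-4.5],"angular": [0,0,0],"fingers": 0.2},{"translation": [0,0,0],"angular": [0,0,0],"fingers": 0.2}]}}

```text
clock: 7.68
position: [632.1, -200.6, 237.6]
tcp_rot: [1.938, 2.46, 0.007]
ft_force: [-0.0, 0.5, 0.5]
gripper_width: 54.0
grip_force: 0.0
```

Run:
```python
from h import *
w=snap('wrist','w3');s=state();print(s['position'],s['gripper_width'],s['ft_force'])
a=cv2.imread('pics/w1.png')[:,:,::-1]
o=np.hstack([cv2.resize(i[40:250,190:390],(400,420)) for i in(a,w)])
cv2.imwrite('pics/c3.png',o[:,:,::-1])
```

```text
[ 630.22344982 -200.44051776  234.5043172 ] 61.56249019580044 [ 0.19829817  0.27569255 -1.21496416]
```

View pics/c3.png

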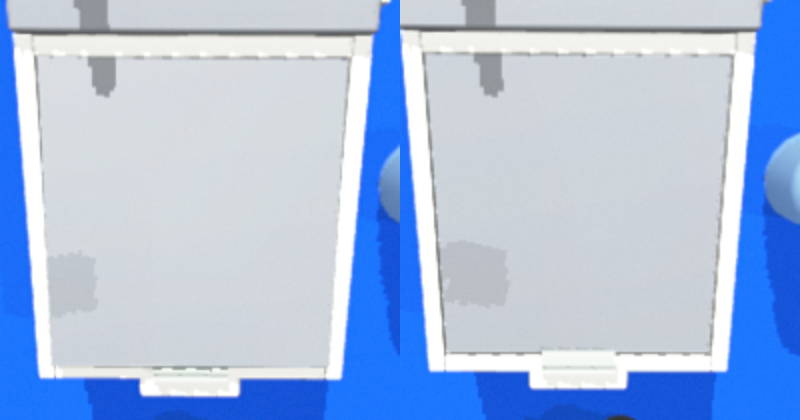

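The clip now lies over the plate's edge (right panel, 578,360) and the white rim shows all along it. Before, the plate overhung it. The plate is clipped in, so on to the handle.

Emit:
{"method": "drive_tool", "body": {"rows": [{"translation": [3.9,-0.9,0],"angular": [0,0,0],"fingers": 0.3},{"translation": [3.8,-0.9,0],"angular": [0,0,0],"fingers": 0.3},{"translation": [3.8,-0.9,0],"angular": [0,0,0],"fingers": 0.3},{"translation": [3.8,-0.9,0],"angular": [0,0,0],"fingers": 0.3},{"translation": [3.8,-0.9,0],"angular": [0,0,0],"fingers": 0.3},{"translation": [0,0,0],"angular": [0,0,0],"fingers": 0.3},{"translation": [0,0,0],"angular": [0,0,0],"fingers": 0.3}]}}

```text
clock: 8.6
position: [539.4, -25.9, 230.6]
tcp_rot: [-1.943, -2.467, 0.003]
ft_force: [-0.3, -0.9, -0.1]
gripper_width: 59.6
grip_force: 0.0
```

Run:
```python
from h import *
import pickle
s=state();p=viewer.camera_params('wrist');w=snap('wrist','w4');pickle.dump((s,p),open('w4.pkl','wb'))
print(s['clock'],s['position'],s['tcp_rot'],s['gripper_width'])
C=np.array([602.3,-89.5,0]);t=np.radians(13.5);B=np.array([[np.cos(t),-np.sin(t),0],[np.sin(t),np.cos(t),0],[0,0,1]])
print('local',B.T@(s['position']-C))
for q in [(-45,122,138.5),(-45,32,138.5),(-75,150,98),(75,150,98)]: print(q,proj(p,C+B@q).round(1))
```

```text
8.6 [539.38734131 -25.93704297 230.56692382] [-1.94338199 -2.46688692  0.00257355] 59.60997189508212
local [-46.33589929  76.49337597 230.56692382]
(-45, 122, 138.5) [284.  156.3]
(-45, 32, 138.5) [283.6 262.6]
(-75, 150, 98) [248.6 115.7]
(75, 150, 98) [425.7 115.7]
```

View pics/w4.png

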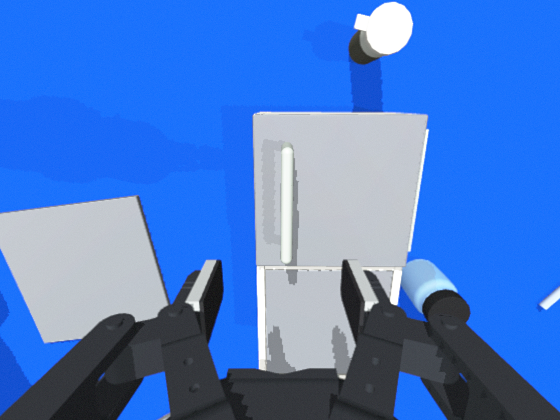

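The wrist view shows the bar from (288,147) to (287,263). The finger midline is at about x=282, so the bar lies about 4 mm farther along tool y and 3 mm along tool x.

Emit:
{"method": "drive_tool", "body": {"rows": [{"translation": [0.3,0.4,3],"angular": [0,0,0],"fingers": 0.3},{"translation": [0,0,4],"angular": [0,0,0],"fingers": 0.3},{"translation": [0,0,3],"angular": [0,0,0],"fingers": 0.3},{"translation": [0,0,1.2],"angular": [0,0,0],"fingers": 0.3},{"translation": [0,0,0.35],"angular": [0,0,0],"fingers": 0.3},{"translation": [0,0,0],"angular": [0,0,0],"fingers": 0.3},{"translation": [0,0,0],"angular": [0,0,0],"fingers": 0.3},{"translation": [0,0,0],"angular": [0,0,0],"fingers": 0.3}]}}

```text
clock: 9.65
position: [544.0, -21.2, 117.3]
tcp_rot: [1.943, 2.467, 0.002]
ft_force: [-0.2, 0.3, 0.2]
gripper_width: 60.1
grip_force: 0.0
```

Emit:
{"method": "drive_tool", "body": {"rows": [{"translation": [0,0,0],"angular": [0,0,0],"fingers": 0.6},{"translation": [0,0,0],"angular": [0,0,0],"fingers": 0.8},{"translation": [0,0,0],"angular": [0,0,0],"fingers": 1},{"translation": [0,0,0],"angular": [0,0,0],"fingers": 1},{"translation": [0,0,0],"angular": [0,0,0],"fingers": 1},{"translation": [0,0,0],"angular": [0,0,0],"fingers": 1}], "newtons": 40}}

```text
clock: 10.4
position: [542.3, -21.5, 116.1]
tcp_rot: [-1.943, -2.467, 0.003]
ft_force: [-3.7, -0.6, 3.0]
gripper_width: 8.3
grip_force: 39.1
```

Gripped: 39 N at 8.3 mm opening, grasp point about 135 mm high. I start the arc.

Emit:
{"method": "drive_tool", "body": {"rows": [{"translation": [0,0.46,-1.01],"angular": [0,0,0],"fingers": 1},{"translation": [0,0.47,-1.01],"angular": [0,0,0],"fingers": 1},{"translation": [0,0.63,-0.92],"angular": [0,0,0],"fingers": 1},{"translation": [0,0.64,-0.91],"angular": [0,0,0],"fingers": 1},{"translation": [0,0,0],"angular": [0,0,0],"fingers": 1},{"translation": [0,0,0],"angular": [0,0,0],"fingers": 1}]}}

```text
clock: 11.15
position: [562.6, -16.7, 155.0]
tcp_rot: [-1.942, -2.465, 0.007]
ft_force: [-8.0, -1.5, 2.0]
gripper_width: 8.1
grip_force: 39.2
```

Emit:
{"method": "drive_tool", "body": {"rows": [{"translation": [0,0.76,-0.79],"angular": [0,0,0],"fingers": 1},{"translation": [0,0.78,-0.79],"angular": [0,0,0],"fingers": 1},{"translation": [0,0.9,-0.64],"angular": [0,0,0],"fingers": 1},{"translation": [0,0.9,-0.64],"angular": [0,0,0],"fingers": 1},{"translation": [0,0,0],"angular": [0,0,0],"fingers": 1}]}}

```text
clock: 11.78
position: [596.3, -8.8, 186.4]
tcp_rot: [-1.943, -2.467, 0.006]
ft_force: [-10.2, -2.0, 9.8]
gripper_width: 8.4
grip_force: 39.6
```

Emit:
{"method": "drive_tool", "body": {"rows": [{"translation": [0,1.0,-0.48],"angular": [0,0,0],"fingers": 1},{"translation": [0,1.0,-0.47],"angular": [0,0,0],"fingers": 1},{"translation": [0,1.07,-0.3],"angular": [0,0,0],"fingers": 1},{"translation": [0,1.07,-0.29],"angular": [0,0,0],"fingers": 1},{"translation": [0,0,0],"angular": [0,0,0],"fingers": 1},{"translation": [0,0,0],"angular": [0,0,0],"fingers": 1},{"translation": [0,0,0],"angular": [0,0,0],"fingers": 1},{"translation": [0,0,0],"angular": [0,0,0],"fingers": 1}]}}

```text
clock: 12.78
position: [639.2, 1.4, 202.3]
tcp_rot: [1.942, 2.465, 0.003]
ft_force: [-4.9, -1.7, 6.9]
gripper_width: 8.3
grip_force: 39.8
```

Run:
```python
from h import *
s=state();p=viewer.camera_params('side')
w=snap('wrist','w5');sd=snap('side','s5')
print(s['clock'],s['position'],s['tcp_rot'],s['gripper_width'],s['grip_force'],s['ft_force'])
C=np.array([602.3,-89.5,0]);t=np.radians(13.5);B=np.array([[np.cos(t),-np.sin(t),0],[np.sin(t),np.cos(t),0],[0,0,1]])
R=cv2.Rodrigues(s['tcp_rot'])[0];g=B.T@(s['position']-19*R[:,2]-C);print('grasp local',g)
for hx in(75,77.5):
    d=g-[hx,0,90.5];print('theta',np.degrees(np.arctan2(d[2],-d[0])-np.arctan2(43,120)),np.hypot(d[0],d[2]))
    for th in(55,60,65):
        a=np.radians(th);print(th,[proj(p,C+B@[hx-150*np.cos(a),y,90.5+150*np.sin(a)]).round(1).tolist() for y in(150,4)])
c=cv2.resize(sd[130:280,200:350],(600,600),interpolation=cv2.INTER_CUBIC);cv2.imwrite('pics/c5.png',c[:,:,::-1])
```

```text
12.775 [639.1607554    1.35085403 202.3449608 ] [1.94216817 2.46479537 0.00314047] 8.332354153741466 39.816187620162964 [-4.91032781 -1.74645875  6.92907753]
grasp local [ 56.97924253  79.76523716 221.34480228]
theta 62.44390951474389 132.07993785601172
55 [[253.6, 189.7], [279.1, 164.8]]
60 [[249.6, 186.3], [275.4, 161.6]]
65 [[245.3, 183.1], [271.5, 158.8]]
theta 61.37245273325731 132.4441911576504
55 [[252.7, 189.5], [278.3, 164.6]]
60 [[248.7, 186.0], [274.5, 161.4]]
65 [[244.4, 182.9], [270.6, 158.6]]
```

View pics/c5.png

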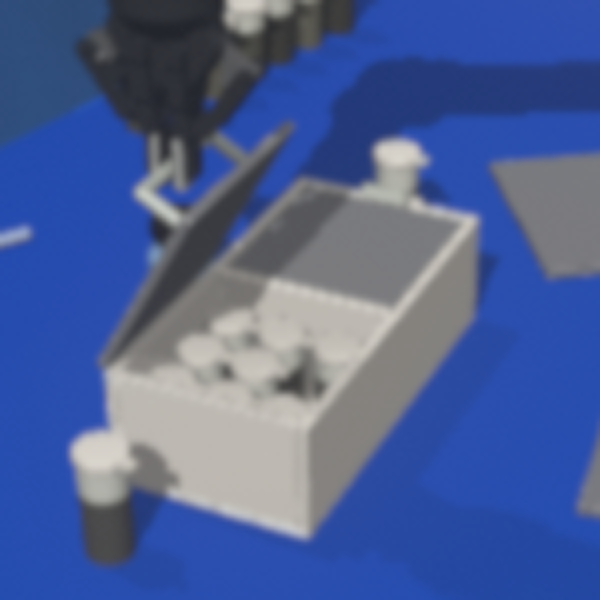

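The side crop shows the lid open, its free -y corner at crop (290,125) → (272.5,161.2), so roughly 60–63°. The plate is still clipped and the tubes and jar are standing. I'll refine from the wrist view.

View pics/w5.png

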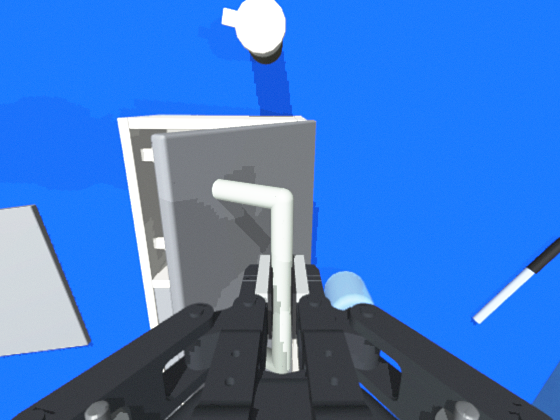

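Run:
```python
from h import *
p=viewer.camera_params('wrist');C=np.array([602.3,-89.5,0]);t=np.radians(13.5);B=np.array([[np.cos(t),-np.sin(t),0],[np.sin(t),np.cos(t),0],[0,0,1]])
for hx in(75,77.5):
  for th in(56,60,64):
    a=np.radians(th);u=np.array([-np.cos(a),0,np.sin(a)]);n=np.array([np.sin(a),0,np.cos(a)]);H=np.array([hx,0,90.5])
    print(hx,th,[(k,y,proj(p,C+B@(H+150*u+k*n+[0,y,0])).round(1).tolist()) for k in(0,8) for y in(4,150)],'bar122',proj(p,C+B@(H+120*u+43*n+[0,125,0])).round(1))
  print('hinge150',proj(p,C+B@(H+[0,150,0])).round(1))
```

```text
75 56 [(0, 4, [162.7, 404.8]), (0, 150, [120.4, 135.0]), (8, 4, [172.1, 412.3]), (8, 150, [131.9, 136.2])] bar122 [251.6 193.9]
75 60 [(0, 4, [175.6, 414.2]), (0, 150, [136.4, 136.5]), (8, 4, [186.4, 421.4]), (8, 150, [150.3, 137.6])] bar122 [271.3 195.1]
75 64 [(0, 4, [190.3, 423.1]), (0, 150, [155.5, 137.9]), (8, 4, [202.5, 429.7]), (8, 150, [171.7, 138.9])] bar122 [291.8 195.9]
hinge150 [304.2 120.8]
77.5 56 [(0, 4, [167.3, 404.7]), (0, 150, [126.6, 135.1]), (8, 4, [176.7, 412.3]), (8, 150, [138.3, 136.2])] bar122 [257.3 193.9]
77.5 60 [(0, 4, [180.3, 414.1]), (0, 150, [142.9, 136.5]), (8, 4, [191.2, 421.3]), (8, 150, [156.9, 137.6])] bar122 [277.1 195.1]
77.5 64 [(0, 4, [195.1, 423.0]), (0, 150, [162.2, 137.9]), (8, 4, [207.4, 429.7]), (8, 150, [178.6, 139.0])] bar122 [297.6 195.9]
hinge150 [307.4 120.8]
```

The wrist view gives the free-edge corners at (152,140) and (165,138) and the bar at (281,195), so the lid is at about 61.4°. I'll make a small correction back.

Emit:
{"method": "drive_tool", "body": {"rows": [{"translation": [0,-0.15,0],"angular": [0,0,0],"fingers": 1},{"translation": [0,-0.15,0],"angular": [0,0,0],"fingers": 1},{"translation": [0,0,0],"angular": [0,0,0],"fingers": 1},{"translation": [0,0,0],"angular": [0,0,0],"fingers": 1},{"translation": [0,0,0],"angular": [0,0,0],"fingers": 1},{"translation": [0,0,0],"angular": [0,0,0],"fingers": 1}], "newtons": 50}}

```text
clock: 13.62
position: [636.1, 0.6, 201.8]
tcp_rot: [1.942, 2.465, 0.003]
ft_force: [-4.8, -1.4, 7.1]
gripper_width: 7.7
grip_force: 48.9
```

Run:
```python
from h import *
s=state();p=viewer.camera_params('wrist');w=snap('wrist','w6')
print(s['clock'],s['position'],s['gripper_width'],s['grip_force'],s['ft_force'])
C=np.array([602.3,-89.5,0]);t=np.radians(13.5);B=np.array([[np.cos(t),-np.sin(t),0],[np.sin(t),np.cos(t),0],[0,0,1]])
H=np.array([77.5,0,90.5])
for f in('w5','w6'):
    g=cv2.cvtColor(cv2.imread(f'pics/{f}.png'),cv2.COLOR_BGR2GRAY).astype(int)
    for v in(170,200,225): 
        r_=g[v,125:300];print(f,v,[(int(i)+125,int(r_[i+1]-r_[i-1])) for i in range(1,len(r_)-1) if abs(r_[i+1]-r_[i-1])>28])
for th in(58,60,62):
    a=np.radians(th);u=np.array([-np.cos(a),0,np.sin(a)]);n=np.array([np.sin(a),0,np.cos(a)])
    print(th,[[proj(p,C+B@(H+150*u+k*n+[0,y,0])).round(1).tolist() for y in(150,110)] for k in(0,8)],proj(p,C+B@(H+120*u+43*n+[0,100,0])).round(1))
```

```text
13.625 [6.36097711e+02 6.01978429e-01 2.01792649e+02] 7.661287874228476 48.90145719051361 [-4.79387921 -1.42924996  7.12615788]
w5 170 [(126, 101), (134, -61), (135, -135), (136, -82), (154, 56), (155, 76), (156, 37), (167, -33), (168, -41), (169, -41)]
w5 200 [(129, 97), (130, 136), (131, 50), (139, -97), (140, -128), (141, -45), (158, 51), (159, 66), (160, 29), (171, -40), (172, -44), (173, -34), (290, -29), (291, -45), (292, -70), (293, -56)]
w5 225 [(133, 106), (134, 138), (135, 43), (143, -117), (144, -108), (161, 45), (162, 72), (163, 35), (174, -39), (175, -37), (270, 94), (271, 112), (272, 39), (290, -34), (291, -49), (292, -64), (293, -39)]
w6 170 [(128, 112), (129, 140), (130, 41), (138, -86), (139, -135), (140, -58), (155, 53), (156, 81), (157, 34), (168, -38), (169, -42), (170, -37)]
w6 200 [(132, 39), (133, 149), (134, 108), (142, -48), (143, -136), (144, -94), (159, 49), (160, 61), (161, 30), (171, -33), (172, -38), (173, -34), (291, -46), (292, -75), (293, -52)]
w6 225 [(136, 60), (137, 146), (138, 88), (146, -67), (147, -127), (148, -61), (162, 45), (163, 70), (164, 34), (174, -32), (175, -40), (176, -35), (270, 97), (271, 108), (272, 33), (290, -32), (291, -47), (292, -66), (293, -40)]
58 [[[141.9, 136.0], [155.0, 229.3]], [[155.0, 137.1], [167.3, 233.1]]] [274.7 247.3]
60 [[[150.6, 136.7], [163.1, 231.7]], [[164.9, 137.8], [176.3, 235.4]]] [284.2 248.1]
62 [[[160.1, 137.4], [171.9, 234.0]], [[175.5, 138.5], [186.1, 237.6]]] [293.9 248.8]
```

```bash
python3 -c "
from h import *
print(r.finish_job())"
```

```text
the job is handed in; nothing more can be done
None
```

The cover plate is pressed down level and clipped in, the sprung lid is held open at about 60° in the gripper, the tubes and jar were not touched, and the job is handed in at about 13.7 s on the robot's clock.

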